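Prime the aquarium prefilter: set the flow valve, hold the lid at vent

ROBOT

A 6-joint arm with a two-finger parallel gripper is mounted at the origin on the work surface. World frame = base frame: x ahead of the robot, y to its left, z up, the work surface at z = 0. Lengths are in mm, angles in degrees, forces in N, time in s.
With the tool pointing down it reaches from about 300 to 875 mm from the base axis. Payload 6.4 kg.
Tool frame: the origin (TCP) lies midway between the tips of the shut fingers; the grasp point (between the pads) lies 19 mm behind it; x points along the fingers, z is the direction in which the jaws open and shut, and the axes are right-handed (so a half turn about x gives the same grasp; the last joint's range is limited). The gripper opens to 85 mm and grips with 20 to 120 N. Pads are 22 mm wide; open, the fingers measure 114 mm over their backs; the gripper's body (76 mm by 85 mm) begins 54 mm behind the grasp point. The pads swing forward as they close: fully open they stand 13 mm farther back than shut.
Start: joints at [-77.195, 10.359, 92.074, -0, 77.567, -11.82], TCP at [239.613, -522.711, 231.288] pointing down, gripper open.
Joint ranges: [-171.53, 171.53], [-51.25, 118.39], [17.06, 147.69], [-65.23, 245.23], [0, 150.52], [-178.68, 178.68]. Speed limits (degrees/s): [147.25, 147.25, 172.46, 180, 180, 180].

INTERFACE

Orientations are given as a 3x3 rotation matrix whose columns are the frame's x, y, z axes.
In Python, from cell import robot gives the robot as it stands.
- The arm moves only by the tool drive_tool, never from a script. Its argument "rows" is text: rows parted by semicolons, each of 5 numbers parted by spaces: the finger opening in cm, from 0 to 8.54, then the shift along the world's x, y, z in cm, then the turn about the world's z in rad. In form: hand dx dy dz yaw; .... A call has exactly 8 rows; each row shifts and turns the commanded pose from where the row before left it; what a row does not reach is not made up. A row lasts 1/12 s, in which the tool goes at most 41.7 mm and 7.16 degrees, less where a joint would pass 70% of its speed; a pose out of reach is approached as far as the arm can. A call is refused whole if a number of a shift passes 4.17 or a number of a turn 0.125, either way. A call with a gripper value outside its range is refused whole. The fingers move at their own pace and stop on an object; "newtons" is the grip in N (left out, the last holds). Time passes only in rows, so rows that do not move let the fingers close, or fill a call up. It gives the time, the measured TCP pose, the force and the opening at its end, in the units of the state.
- robot.get_obs(): the state, without advancing time (a new reading comes with each control period).
- robot.capture(name): name is "side" or "top"; returns the picture (420x560x3 uint8, red, green, blue); there is no depth.
- robot.calibration(name): a dict with "camera_matrix" (3x3 intrinsics, pixels), "pose" (4x4, takes a point from camera to world coordinates). Camera axes: x right, y down, z forward; pixel columns grow to the right and rows downward; lengths in mm; the calibration is good to about 2 mm. A picture is of the moment at which its call begins. calibration takes no time and is no camera call.
- robot.close_job(): hands the job in, once; it reports no verdict.
The state is a dict: "time": time; "qpos": joint angles; "joint_velocities": joint speeds; "joint_efforts": joint torques, N m; "ee_pos": TCP position; "tcp_rot": TCP orientation; "ft_force": force on the tool from outside, world axes, zero at the start; "ft_torque": the same for the moment, N m; "finger_gap": opening from 0.0 (shut) to 1.0 (fully open).
Only numpy, scipy, OpenCV 4.12 (cv2) and the standard library are available. Lean on these libraries where they do the work, as an engineer would, in place of code of your own. Each camera call takes 0.05 s, during which the arm holds its last target.

TASK

Get the aquarium prefilter ready for priming: first turn the knob of its flow valve until the pointer stands level with the steel marker clip on the scale, then fit the bayonet lid down into the open pot, lugs through the gaps and flange fully home on the collar, and twist it clockwise half-way, until its bar points at the single long rib (the vent position), without ever reaching the lock click at the double ribs. Finish there, still gripping the lid and holding it against its spring at the vent position; do not let go. Leave the valve as set, and leave the other things on the table where they stand.

Things in the scene. Friction and masses are not known exactly. Their poses are not given: they have to be found in the camera images.
- knob_grip (a point): Valve knob: black bar grip 44 mm long (its x axis), 12 thick, 28 high, on a round boss 36 dia, 10 high, on the flat top of the grey valve block at one end of the prefilter's base. Point: on the turning axis, 15 mm above the bar's foot, 13 below its top; block top 26 mm below the point. z up. Stays where it is left (friction 0.03 N m).
- valve_knob (a joint): Angle of the valve knob in rad, 0 to 4, grows clockwise seen from above. Through a pinion of 10 mm radius it drives the rack with the pointer: each rad clockwise carries the pointer 10 mm towards -x of point pot_mouth.
- pointer_tip (a point): Tip of the small black arrow-shaped pointer in the slot on the valve block, 3.5 mm above the block's top; it slides along x of point pot_mouth (its axes too) beside a white scale, driven only by the knob.
- mark (a point): Marker clip: steel rib 3 mm wide (x), 6 high, on the outer edge of the white scale; point at the rib's end that faces the pointer. Axes as point pot_mouth; the pointer is level with it when both have the same x in that frame. At the start the pointer is 10 to 22 mm towards +x of it (1.0 to 2.2 rad of clockwise knob turn).
- pot_mouth (a point): Open clear pot with grey collar, 104 mm dia, on the 20 mm base of the prefilter (fixed to the table), 145 mm from the knob axis. Point: on its axis at the collar's flat top, 110 mm above the table. z up; x runs through the two gaps (about 25 wide) in the lip (67 inner dia, 8 thick) where the lid's lugs go in. A stop prevents anticlockwise turning.
- vent_rib (a point): Middle of the single long thin rib moulded outside the collar, 59 mm from the pot's axis: the vent position, 0.55 rad clockwise (from above) of the broad block on the x axis that marks open. Two short ribs at 1.10 rad mark locked: a ball catch, felt from 0.78 rad, gives at about 0.45 N m. All marks are repeated on the opposite side. Axes as point pot_mouth.
- shutter (a joint): Sprung shut-off shutter inside the mouth, rad clockwise from 0 (rest) to 1.0 (locked). The lid's lugs carry it round once about 0.12 rad of play is used up, so with the lid half-way it reads about 0.44. It pushes back with about 0.1 N m all the way, and turns a released lid back towards open.
- lid_grip (a point): Bayonet lid, black, 0.11 to 0.2 kg, standing plug-down on the table. Point: centre of its grip bar, 70 mm long (x axis; 88 over its pointed ends), 14 thick, 30 high; the flange's top is 15 mm, its underside 23 mm below the point. Flange 92 dia. The lid is the same both ways round.
- lid_foot (a point): Centre of the underside of the lid's plug, 49 mm below point lid_grip, same axes. Plug 64 mm dia, its lowest 8 mm tapered to 52; two lugs in line with the bar (x), 16 wide, 83 over both, 8.5 to 15.5 mm above this point. Seated, the flange rests on the collar and this point is 26 mm below point pot_mouth; only then can the lugs turn under the lip.
- food_tin: Bystander: closed round tin, 66 dia x 85 mm high.
- pellet_jar: Bystander: closed small jar, 58 dia x 68 mm high.
- conditioner: Bystander: closed bottle, 54 dia x 150 mm high.
- dosing_cup: Bystander: clear open cup, 60 dia x 55 mm high.
- gravel_brush: Bystander: hand brush lying on the table.
- screwdriver: Bystander: screwdriver lying on the table.
- spare_cartridge: Bystander: white ring-shaped filter cartridge, 80 dia x 45 mm high.
- pot_plant: Bystander: terracotta pot with a small plant, 96 dia, pot 80 mm high.
Not all that is in view belongs to the job. What is shaped like the part that bears lid_grip but orange or red is not meant.

How it is judged:
By the outcome, as a careful person would: the job done as asked, in the order asked, and still so for the second after the job is handed in, while the arm keeps its last pose, push and grip.
It also fails if it takes over 72 s, if anything falls off the work surface, if the arm or the gripper's body presses on something with over 40 N, if the wrist force passes 120 N, or if a joint passes its speed limit or range.

## Working session

There is one attempt and no reset: what is moved stays moved. The work goes in short steps, Python scripts to look and compute and a tool call to move; the robot and the scene stay as the last step left them, time stands still between calls to the robot, and variables do not carry over. Pictures are saved under pics/ and viewed, and the job is handed in when it is done.

Besides the shell and the picture viewer there is one more tool, called after "Call:" by a JSON object that holds its "api" and its "payload", one argument or row to a line. drive_tool: Moves the arm, as the interface text tells. Its arguments: {"type":"object","properties":{"rows":{"type":"string"},"newtons":{"type":"number"}},"required":["rows"]}

```bash
mkdir -p pics; python3 - <<'E'
from cell import robot
import cv2,numpy as np
o=robot.get_obs();print(o)
for n in("side","top"):
    c=robot.calibration(n);print(n,np.round(c["camera_matrix"],1).tolist(),np.round(c["pose"],4).tolist())
    cv2.imwrite(f"pics/{n}0.png",robot.capture(n)[:,:,::-1])
E
```

```text
{'time': 0.0, 'qpos': array([-7.71940243e+01,  1.04010778e+01,  9.21320616e+01, -2.44197779e-04,
        7.75669316e+01, -1.18212178e+01]), 'joint_velocities': array([ 0.00221424, -0.073198  , -0.08339366,  0.03113603,  0.03076323,
        0.00460875]), 'joint_efforts': array([ 2.00165632e-03, -4.44864178e+01, -3.51335871e+01, -1.89636671e-04,
        9.02769214e-03,  4.94787443e-06]), 'ee_pos': array([ 239.48930929, -522.14542099,  230.38873431]), 'tcp_rot': array([[-3.91185511e-04,  9.09038118e-01,  4.16712786e-01],
       [ 1.70220082e-03,  4.16712820e-01, -9.09036593e-01],
       [-9.99998475e-01,  3.53726904e-04, -1.71037745e-03]]), 'ft_force': array([-0.65394144, -0.08704438, -0.20516023]), 'ft_torque': array([-0.05149239,  0.0811302 ,  0.04564625]), 'finger_gap': 0.9979803890520836}
side [[444.8, 0.0, 280.6], [0.0, 444.8, 202.0], [0.0, 0.0, 1.0]] [[-0.9765, -0.1656, 0.1381, 440.8035], [-0.2149, 0.6924, -0.6887, 700.7122], [0.0184, -0.7022, -0.7117, 803.5422], [0.0, 0.0, 0.0, 1.0]]
top [[429.1, 0.0, 281.5], [0.0, 429.1, 207.1], [0.0, 0.0, 1.0]] [[-0.0238, -0.994, 0.107, 448.3722], [-0.9994, 0.0212, -0.0257, -4.5433], [0.0233, -0.1076, -0.9939, 1089.5979], [0.0, 0.0, 0.0, 1.0]]
```

View pics/side0.png

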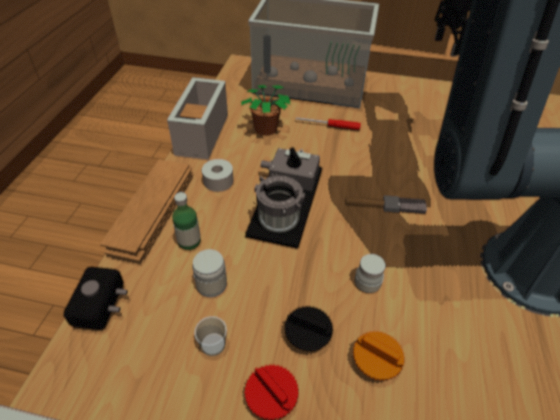

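View pics/top0.png

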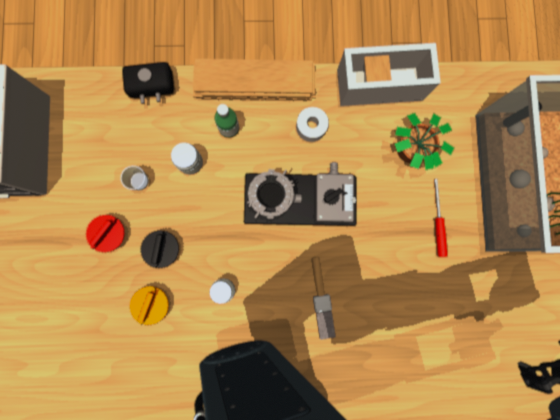

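The black lid is at top (160,248) / side (308,329). The red one (105,233) and orange one (150,305) are decoys. The prefilter has its pot at top (270,194) and its valve at (335,197).

```bash
python3 - <<'E'
import cv2,numpy as np
t=cv2.imread("pics/top0.png");s=cv2.imread("pics/side0.png")
cv2.imwrite("pics/c1.png",cv2.resize(t[160:235,235:365],None,fx=6,fy=6,interpolation=cv2.INTER_CUBIC))
cv2.imwrite("pics/c2.png",cv2.resize(s[135:250,240:340],None,fx=5,fy=5,interpolation=cv2.INTER_CUBIC))
a=cv2.resize(t[215:280,125:195],None,fx=5,fy=5,interpolation=cv2.INTER_CUBIC)
b=cv2.resize(s[295:360,273:343],None,fx=5,fy=5,interpolation=cv2.INTER_CUBIC)
cv2.imwrite("pics/c3.png",np.hstack([a,b]))
E
```

```text
(no output)
```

View pics/c1.png

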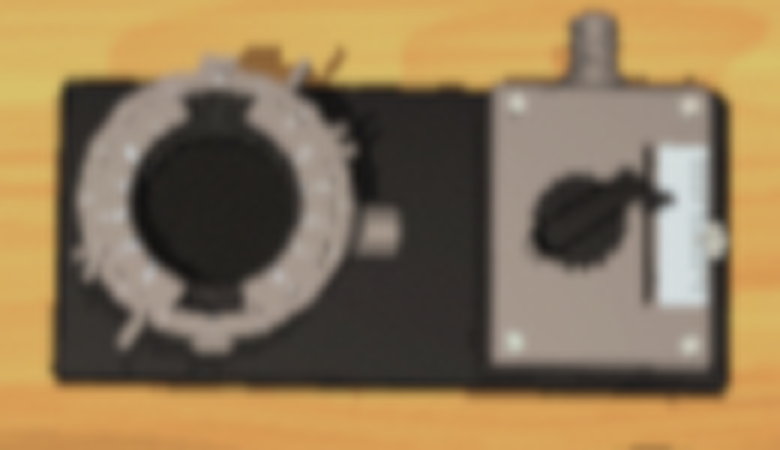

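View pics/c2.png

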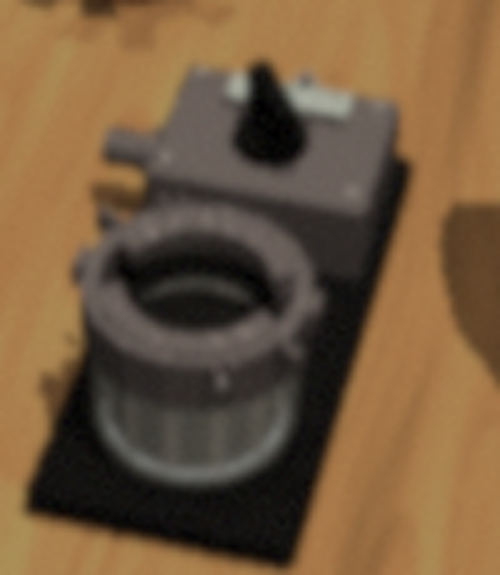

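View pics/c3.png

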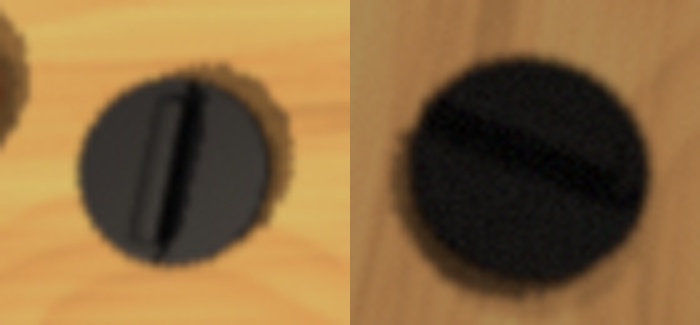

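```bash
cat > h.py <<'E'
import numpy as np,cv2
from cell import robot
C={n:robot.calibration(n) for n in("side","top")}
def ray(n,p):
    c=C[n];d=np.linalg.inv(c["camera_matrix"])@[p[0],p[1],1.];P=np.array(c["pose"]);d=P[:3,:3]@d
    return P[:3,3],d/np.linalg.norm(d)
def plane(n,p,z):
    o,d=ray(n,p);return o+d*(z-o[2])/d[2]
def tri(pt,ps):
    o1,d1=ray("top",pt);o2,d2=ray("side",ps)
    s=np.linalg.lstsq(np.c_[d1,-d2],o2-o1,rcond=None)[0]
    a,b=o1+d1*s[0],o2+d2*s[1];return (a+b)/2,np.linalg.norm(a-b)
def proj(n,X):
    c=C[n];P=np.linalg.inv(c["pose"]);q=c["camera_matrix"]@(P[:3,:3]@X+P[:3,3]);return q[:2]/q[2]
def cr(p,f,off): return (np.array(p)+.5)/f-.5+np.array(off)
E
python3 - <<'E'
from h import *
T=[(517,103),(690,105),(690,345),(515,343)];S=[(165,158),(200,72),(378,103),(350,190)]
W=[]
for t,s in zip(T,S):
    X,e=tri(cr(t,6,(235,160)),cr(s,5,(240,135)));W.append(X);print("screw",X.round(1),e.round(1))
for nm,t in(("ptr",(668,198)),("clip",(712,240)),("knobc",(580,213))):
    print(nm,plane("top",cr(t,6,(235,160)),np.mean(W,0)[2]+3.5).round(1))
for nm,t in(("blkU",(215,62)),("blkD",(212,347)),("ventU",(300,72)),("ventD",(130,335)),("collarC",(215,203))):
    print(nm,plane("top",cr(t,6,(235,160)),110).round(1))
t=cv2.imread("pics/top0.png")
for (a,b,c,d,f,nm) in((170,220,310,362,14,"c4"),(160,235,235,310,8,"c5")):
    cv2.imwrite(f"pics/{nm}.png",cv2.convertScaleAbs(cv2.resize(t[a:b,c:d],None,fx=f,fy=f if nm=="c5" else 11,interpolation=cv2.INTER_CUBIC),alpha=1.6 ))
g=cv2.cvtColor(t,cv2.COLOR_BGR2HSV)
m=((g[...,2]<95)&(g[...,1]<70)).astype(np.uint8);m[:, :120]=0;m[:,200:]=0;m[:215]=0;m[285:]=0
cs,_=cv2.findContours(m,0,2);k=max(cs,key=cv2.contourArea);print("lid",cv2.fitEllipse(k),cv2.minEnclosingCircle(k))
E
```

```text
screw [ 629.7 -127.4   70.5] 0.0
screw [ 627.2 -196.9   72. ] 0.1
screw [ 531.2 -192.8   72.9] 1.7
screw [ 533.7 -123.1   72.6] 2.0
ptr [ 589.2 -185.9   75.5]
clip [ 571.9 -202.9   75.5]
knobc [ 583.9 -150.5   75.5]
blkU [641.   -6.3 110. ]
blkD [530.6  -2.8 110. ]
ventU [636.4 -39.  110. ]
ventD [535.9  28.3 110. ]
collarC [586.1  -5.1 110. ]
lid ((159.54481506347656, 248.71083068847656), (34.31093978881836, 35.92856216430664), 62.607215881347656) ((159.47938537597656, 248.65463256835938), 18.278539657592773)
```

View pics/c4.png

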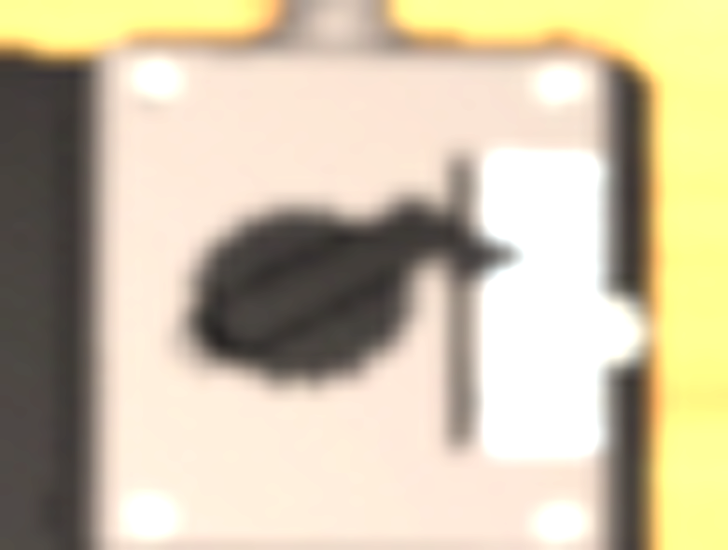

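View pics/c5.png

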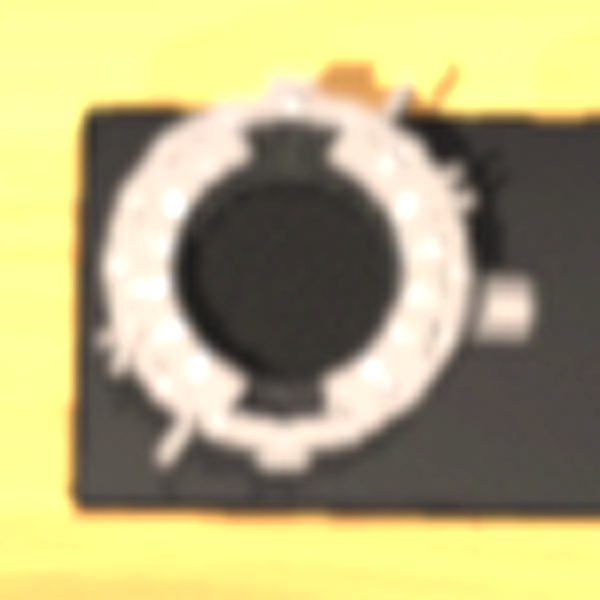

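```bash
python3 - <<'E'
from h import *
f=lambda u,v:(( (u+.5)/14-.5+310),((v+.5)/11-.5+170))
print("boss",plane("top",f(305,295),80).round(1))
print("bar ends",plane("top",f(205,322),111).round(1),plane("top",f(410,215),111).round(1))
print("flange",plane("top",(159.5,248.7),31).round(1))
off=(125,215)
a=cr((145,245),5,off);b=cr((172,93),5,off)
A,B=plane("top",a,64),plane("top",b,64);print("bar line",A.round(1),B.round(1),((A+B)/2).round(1),np.degrees(np.arctan2(*(B-A)[[1,0]])))
# side lid
s=cv2.imread("pics/side0.png");m=(s.max(2)<55).astype(np.uint8);n=np.zeros_like(m);n[295:362,275:343]=m[295:362,275:343]
k=max(cv2.findContours(n,0,2)[0],key=cv2.contourArea);e=cv2.fitEllipse(k);print(e,plane("side",e[0],31).round(1))
E
```

```text
boss [ 580.2 -149.9   80. ]
bar ends [ 570.8 -128.7  111. ] [ 592.8 -163.4  111. ]
flange [466.6 268.2  31. ]
bar line [431.4 273.3  64. ] [502.7 261.1  64. ] [467.  267.2  64. ] -9.675982279108581
((307.6737976074219, 329.13555908203125), (43.73923873901367, 46.98860168457031), 95.05110168457031) [467.3 273.6  31. ]
```

Call:
{"api": "drive_tool", "payload": {
  "rows": "8.5 2.1 2.3 0 0.108; 8.5 2.1 2.3 0 0.108; 8.5 2.1 2.3 0 0.108; 8.5 2.1 2.3 0 0.108; 8.5 2.1 2.3 0 0.108; 8.5 2.1 2.3 0 0.108; 8.5 2.1 2.3 0 0.108; 8.5 2.1 2.3 0 0.108",
  "newtons": 30
}}

```text
time: 0.77
ee_pos: [408.3, -337.2, 230.9]
tcp_rot: [[-0.0, 0.268, 0.963], [0.001, 0.963, -0.268], [-1.0, 0.0, -0.0]]
ft_force: [0.4, 0.4, 0.1]
finger_gap: 0.994
```

Call:
{"api": "drive_tool", "payload": {
  "rows": "8.5 2.1 2.3 0 0.108; 8.5 2.1 2.3 0 0.108; 8.5 2.1 2.3 0 0.108; 8.5 2.1 2.3 0 0.108; 8.5 2.1 2.3 0 0.108; 8.5 2.1 2.3 0 0.108; 8.5 2.1 2.3 0 0.108; 8.5 2.1 2.3 0 0.108"
}}

```text
time: 1.43
ee_pos: [576.2, -153.2, 230.8]
tcp_rot: [[-0.001, -0.558, 0.83], [0.0, 0.83, 0.558], [-1.0, 0.001, -0.0]]
ft_force: [0.5, 0.1, -0.2]
finger_gap: 0.995
```

Call:
{"api": "drive_tool", "payload": {
  "rows": "4.5 0.4 0.3 -2.5 -0.015; 4.5 0 0 -3 0; 4.5 0 0 -3 0; 4.5 0 0 -3 0; 4.5 0 0 -2 0; 4.5 0 0 -1 0; 4.5 0 0 0 0; 4.5 0 0 0 0"
}}

```text
time: 2.1
ee_pos: [579.7, -151.8, 86.4]
tcp_rot: [[-0.0, -0.541, 0.841], [0.0, 0.841, 0.541], [-1.0, 0.0, -0.0]]
ft_force: [-0.4, -1.0, 0.4]
finger_gap: 0.529
```

Call:
{"api": "drive_tool", "payload": {
  "rows": "1 0 0 0 0; 1 0 0 0 0; 1 0 0 0 0; 1 0 0 0 0; 1 0 0 0 0; 1 0 0 0 0; 1 0 0 0 0; 1 0 0 0 0"
}}

```text
time: 2.77
ee_pos: [581.4, -151.9, 88.3]
tcp_rot: [[0.004, -0.541, 0.841], [-0.001, 0.841, 0.541], [-1.0, -0.003, 0.003]]
ft_force: [1.5, 2.9, 6.4]
finger_gap: 0.13
```

```bash
python3 - <<'E'
from h import *
o=robot.get_obs();print(o["qpos"].round(1),o["ft_force"].round(1),o["ft_torque"].round(2),o["finger_gap"])
s=robot.capture("side");t=robot.capture("top")
a=cv2.resize(s[120:220,230:350],(600,500));b=cv2.resize(t[150:240,290:370],None,fx=2.5,fy=5)
cv2.imwrite("pics/k1.png",np.hstack([a,cv2.resize(b,(200,500))])[:,:,::-1])
E
```

```text
[-26.   22.7  94.4   0.1  62.7 -58.8] [1.5 2.9 6.4] [ 0.47 -0.4  -0.  ] 0.1304149418036606
```

View pics/k1.png

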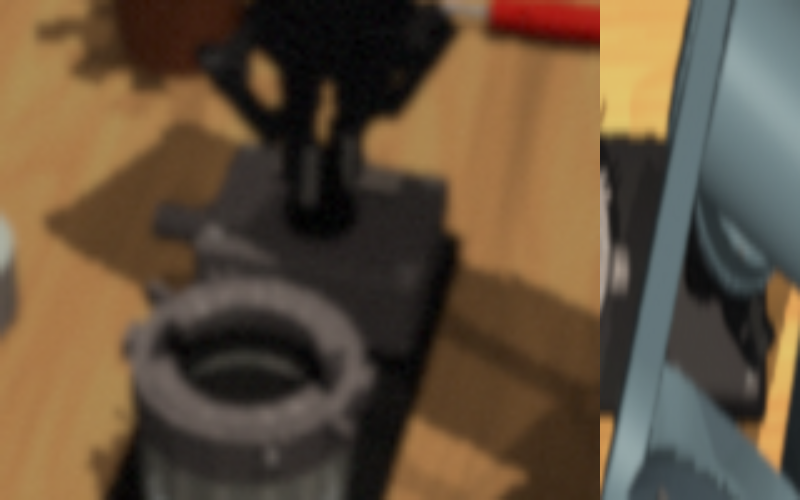

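Call:
{"api": "drive_tool", "payload": {
  "rows": "1 0 0.1 0.2 0; 1 0 0.1 0 0; 1 0 0 0 -0.1; 1 0 0 0 -0.1; 1 0 0 0 -0.1; 1 0 0 0 -0.1; 1 0 0 0 -0.1; 1 0 0 0 -0.1"
}}

```text
time: 3.53
ee_pos: [580.0, -151.9, 88.4]
tcp_rot: [[0.001, 0.033, 0.999], [-0.004, 0.999, -0.033], [-1.0, -0.004, 0.001]]
ft_force: [2.4, -6.6, -3.9]
finger_gap: 0.134
```

```bash
python3 - <<'E'
from h import *
o=robot.get_obs();print(o["qpos"].round(1),o["ft_force"].round(1),o["ft_torque"].round(2),o["finger_gap"])
E
```

```text
[-25.9  22.6  94.5  -0.2  62.7 -23.9] [ 2.4 -6.6 -3.9] [-1.18 -0.25 -0.01] 0.134416011094476
```

Call:
{"api": "drive_tool", "payload": {
  "rows": "1 0 -0.1 0 -0.1; 1 0 -0.1 0 -0.1; 1 0 0 0 -0.1; 1 0 0 0 -0.1; 1 0 0 0 -0.1; 1 0 0 0 -0.1; 1 0 0 0 -0.1; 1 0 0 0 -0.1"
}}

```text
time: 4.2
ee_pos: [578.5, -151.3, 88.4]
tcp_rot: [[-0.002, 0.74, 0.673], [0.001, 0.673, -0.74], [-1.0, -0.001, -0.002]]
ft_force: [-3.3, 2.6, 3.7]
finger_gap: 0.133
```

Call:
{"api": "drive_tool", "payload": {
  "rows": "1 0 0 0 -0.1; 1 0 0 0 -0.1; 1 0 0 0 0; 1 0 0 0 0; 1 0 0 0 0; 1 0 0 0 0; 1 0 0 0 0; 1 0 0 0 0"
}}

```text
time: 4.87
ee_pos: [578.3, -151.0, 88.3]
tcp_rot: [[-0.003, 0.856, 0.517], [0.001, 0.517, -0.856], [-1.0, -0.002, -0.003]]
ft_force: [-4.4, 3.2, 3.9]
finger_gap: 0.133
```

```bash
python3 - <<'E'
from h import *
o=robot.get_obs();print(o["qpos"].round(1),o["ft_force"].round(1),o["ft_torque"].round(2),o["finger_gap"])
s=robot.capture("side");t=robot.capture("top")
a=cv2.resize(s[130:190,260:330],(700,600),interpolation=cv2.INTER_CUBIC)
cv2.imwrite("pics/k2.png",cv2.convertScaleAbs(a,alpha=1.8)[:,:,::-1])
cv2.imwrite("pics/k3.png",cv2.resize(t[150:240,290:390],None,fx=6,fy=6)[:,:,::-1])
E
```

```text
[-26.   22.6  94.6  -0.   63.   32.9] [-4.4  3.2  3.9] [0.6  0.76 0.02] 0.13279620862089903
```

View pics/k2.png

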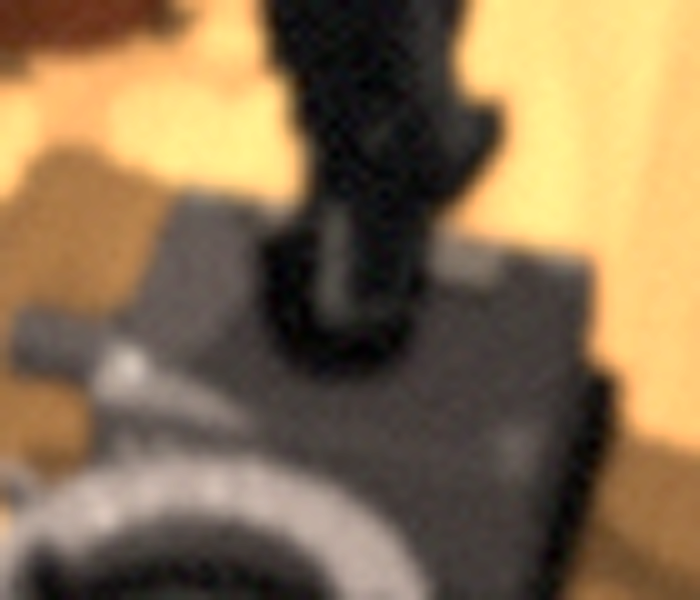

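View pics/k3.png

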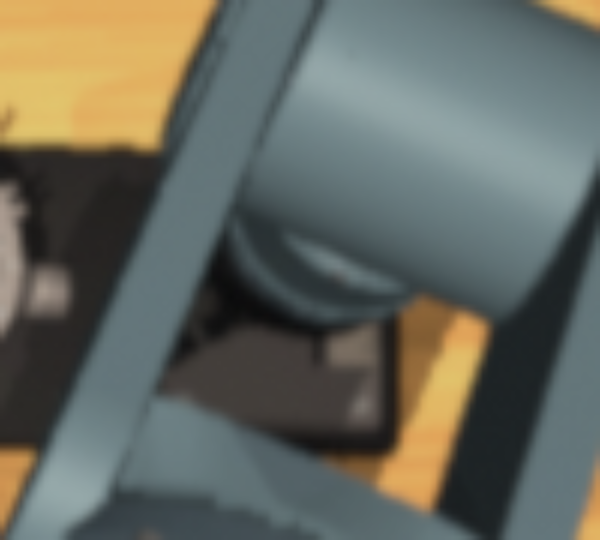

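Call:
{"api": "drive_tool", "payload": {
  "rows": "4.5 0 0 0 0; 4.5 0 0 0 0; 4.5 0 0 0 0; 4.5 0 0 2 0; 4.5 0 0 3 0; 4.5 0 0 4 0; 4.5 0 0 4 0; 4.5 -2 2 1 0"
}}

```text
time: 5.63
ee_pos: [564.7, -136.0, 236.2]
tcp_rot: [[0.012, 0.857, 0.515], [-0.007, 0.515, -0.857], [-1.0, 0.007, 0.012]]
ft_force: [0.3, 1.0, 1.5]
finger_gap: 0.523
```

Call:
{"api": "drive_tool", "payload": {
  "rows": "8.5 -2.5 3 0 -0.03; 8.5 -2.5 3 0 -0.03; 8.5 -2.5 3 0 -0.03; 8.5 -2.5 3 0 -0.03; 8.5 -2.5 3 0 -0.03; 8.5 -2.5 3 0 -0.03; 8.5 -2.5 3 0 -0.03; 8.5 0 0 0 0"
}}

```text
time: 6.3
ee_pos: [380.7, 82.1, 227.9]
tcp_rot: [[-0.002, 0.944, 0.329], [0.002, 0.329, -0.944], [-1.0, -0.001, -0.002]]
ft_force: [0.6, 0.4, -0.4]
finger_gap: 0.997
```

```bash
python3 - <<'E'
from h import *
o=robot.get_obs();print(o["qpos"].round(1),o["ee_pos"])
t=robot.capture("top");s=robot.capture("side")
cv2.imwrite("pics/top1.png",t[:,:,::-1]);cv2.imwrite("pics/side1.png",s[:,:,::-1])
cv2.imwrite("pics/k4.png",cv2.convertScaleAbs(cv2.resize(t[165:230,300:370],None,fx=9,fy=9,interpolation=cv2.INTER_CUBIC),alpha=1.2)[:,:,::-1])
E
```

```text
[-5.50e+00 -1.51e+01  1.17e+02  1.00e-01  7.82e+01  6.53e+01] [380.6640845   82.0978223  227.87459924]
```

View pics/k4.png

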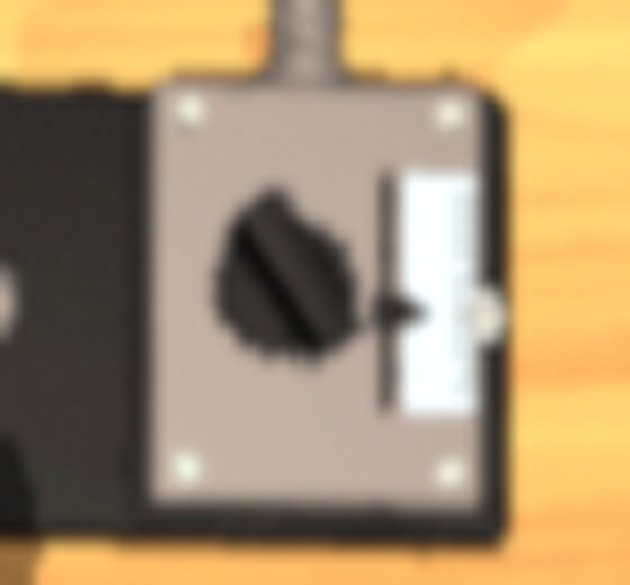

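View pics/top1.png

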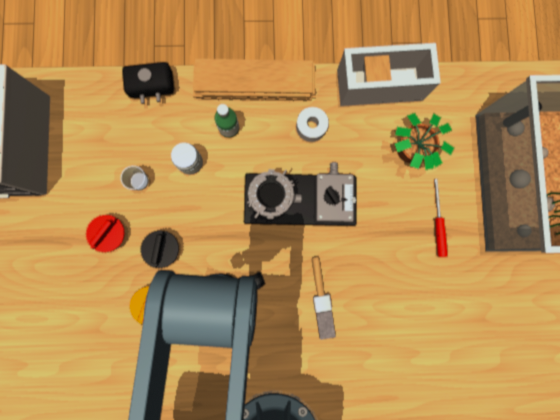

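```bash
python3 - <<'E'
from h import *
t=cv2.imread("pics/top1.png");g=t.min(2).astype(int)
print("cols",list(range(340,358)))
for r in range(194,207): print(r,g[r,340:358])
E
```

```text
cols [340, 341, 342, 343, 344, 345, 346, 347, 348, 349, 350, 351, 352, 353, 354, 355, 356, 357]
194 [128 120  83  93 151 201 211 212 212 210 205 196 163 100  46  34  50  81]
195 [123 121  84  94 151 201 212 212 211 208 200 189 157  97  45  34  53  82]
196 [120 118  82  91 145 196 210 211 211 207 195 186 162 111  71  50  55  82]
197 [116 105  70  76 119 170 198 207 211 207 196 191 181 149 123  87  62  83]
198 [110  86  52  50  72 117 161 190 207 207 195 188 179 167 154 116  76  83]
199 [106  78  45  38  42  70 116 165 202 207 195 182 168 168 164 138  92  87]
200 [ 94  76  48  44  63  99 134 173 203 207 193 180 171 173 171 146  97  88]
201 [ 92  91  60  63 109 157 180 199 209 207 195 186 176 171 162 127  81  86]
202 [114 113  75  81 142 192 205 210 212 207 195 188 176 154 135  99  66  83]
203 [131 121  81  89 151 201 211 211 212 208 196 188 166 116  81  58  54  80]
204 [134 123  82  89 150 201 211 212 211 208 197 187 161  98  49  37  49  78]
205 [135 123  83  87 147 199 211 212 212 210 205 191 162  97  48  35  47  76]
206 [135 123  82  84 144 199 211 212 212 211 205 190 160  96  47  35  47  75]
```

```bash
python3 - <<'E'
from h import *
s=cv2.imread("pics/side1.png")
cv2.imwrite("pics/k5.png",cv2.convertScaleAbs(cv2.resize(s[140:185,270:325],None,fx=13,fy=13,interpolation=cv2.INTER_CUBIC),alpha=1.5))
E
```

```text
(no output)
```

View pics/k5.png

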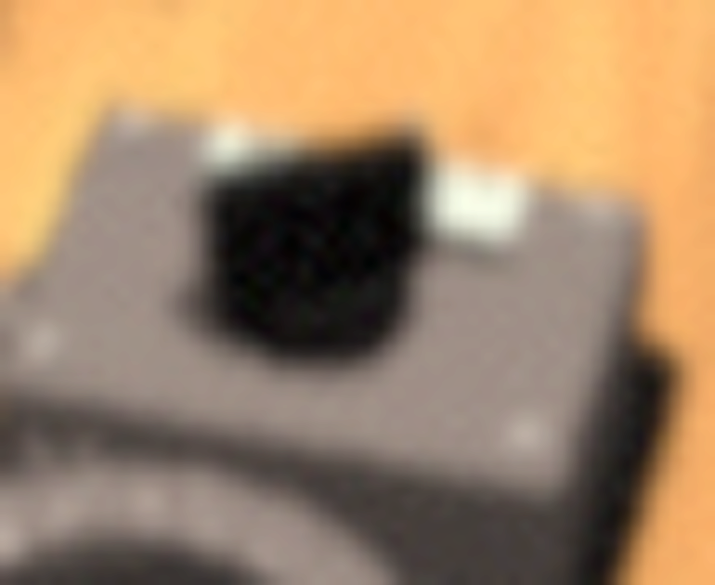

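The pointer (row 199.3) is about 0.5 mm short of the clip (row 199.6, plus tilt and height correction). There is plenty of time, so I'll re-grip for a small clockwise trim.

Call:
{"api": "drive_tool", "payload": {
  "rows": "6 2.8 -3.3 0 0.03; 6 2.8 -3.3 0 0.03; 4.5 2.8 -3.3 0 0.03; 4.5 2.8 -3.3 0 0.03; 4.5 2.8 -3.3 0 0.03; 4.5 2.8 -3.3 0 0.03; 4.5 2.96 -3.51 0 0.028; 4.5 0 0 -1 0"
}}

```text
time: 7.07
ee_pos: [577.9, -152.7, 219.0]
tcp_rot: [[0.005, 0.859, 0.511], [-0.005, 0.511, -0.859], [-1.0, 0.002, 0.006]]
ft_force: [-1.3, 0.7, 0.2]
finger_gap: 0.535
```

Call:
{"api": "drive_tool", "payload": {
  "rows": "4.5 0 0 -3 0; 4.5 0 0 -3 0; 4.5 0 0 -3 0; 4.5 0 0 -2.5 0; 4.5 0 0 -1.3 0; 4.5 0 0 0 0; 4.5 0 0 0 0; 4.5 0 0 0 0"
}}

```text
time: 7.73
ee_pos: [574.5, -145.2, 92.0]
tcp_rot: [[0.003, 0.857, 0.515], [-0.001, 0.515, -0.857], [-1.0, 0.002, 0.003]]
ft_force: [0.2, 0.2, 0.2]
finger_gap: 0.527
```

Call:
{"api": "drive_tool", "payload": {
  "rows": "4.5 0.38 -0.58 -0.2 0; 4.5 0 0 0 0; 4.5 0 0 0 0; 1 0 0 0 0; 1 0 0 0 0; 1 0 0 0 0; 1 0 0 0 0; 1 0 0 0 0"
}}

```text
time: 8.4
ee_pos: [577.8, -151.0, 88.9]
tcp_rot: [[0.002, 0.857, 0.515], [-0.002, 0.515, -0.857], [-1.0, 0.001, 0.003]]
ft_force: [2.5, -4.3, 0.3]
finger_gap: 0.133
```

Call:
{"api": "drive_tool", "payload": {
  "rows": "1 0 0 0 0; 1 0 0 0 0; 1 0 0 0 0; 1 0 0 0 -0.03; 1 0 0 0 -0.03; 1 0 0 0 0; 1 0 0 0 0; 1 0 0 0 0"
}}

```text
time: 9.07
ee_pos: [577.7, -150.9, 88.9]
tcp_rot: [[0.002, 0.886, 0.463], [-0.001, 0.463, -0.886], [-1.0, 0.001, 0.002]]
ft_force: [1.6, -5.2, 0.8]
finger_gap: 0.133
```

Call:
{"api": "drive_tool", "payload": {
  "rows": "4.5 0 0 0 0; 4.5 0 0 0 0; 4.5 0 0 0 0; 4.5 0 0 2 0; 4.5 0 0 3 0; 4.5 0 0 4 0; 4.5 0 0 3 0; 4.5 0 0 0 0"
}}

```text
time: 9.73
ee_pos: [580.5, -151.1, 216.0]
tcp_rot: [[0.01, 0.886, 0.463], [-0.005, 0.463, -0.886], [-1.0, 0.007, 0.009]]
ft_force: [1.3, -1.5, 1.2]
finger_gap: 0.525
```

Call:
{"api": "drive_tool", "payload": {
  "rows": "6 -0.5 2 0 -0.05; 7 -0.9 3.4 0 -0.05; 7 -0.9 3.4 0 -0.05; 7 -0.9 3.4 0 -0.05; 7 -0.9 3.4 0 -0.05; 7 -0.9 3.4 0 -0.05; 7 -0.9 3.4 0 -0.05; 7 -0.9 3.4 0 -0.05"
}}

```text
time: 10.4
ee_pos: [507.8, 109.8, 207.9]
tcp_rot: [[-0.001, 0.997, 0.079], [0.0, 0.079, -0.997], [-1.0, -0.001, -0.0]]
ft_force: [0.8, -0.2, -0.3]
finger_gap: 0.82
```

Call:
{"api": "drive_tool", "payload": {
  "rows": "7 -0.9 3.4 0 -0.05; 7 -0.9 3.4 0 -0.05; 7 -0.9 3.4 0 -0.05; 7 -0.9 3.4 0 -0.05; 7 -0.8 2.4 0 -0.05; 7 0 0 0 0; 7 0 0 0 0; 7 0 0 0 0"
}}

```text
time: 11.07
ee_pos: [464.7, 267.7, 207.9]
tcp_rot: [[-0.001, 0.986, -0.167], [-0.001, -0.167, -0.986], [-1.0, -0.001, 0.001]]
ft_force: [0.1, -0.8, -0.3]
finger_gap: 0.817
```

```bash
python3 - <<'E'
from h import *
o=robot.get_obs();print(o["qpos"].round(1),o["ee_pos"])
t=robot.capture("top")[:,:,::-1];s=robot.capture("side")[:,:,::-1]
cv2.imwrite("pics/top2.png",t);cv2.imwrite("pics/side2.png",s)
g=t.min(2).astype(int)
for r in range(194,207): print(r,g[r,340:358])
E
```

```text
[ 17.3   6.7  99.   -0.   74.3 116.9] [464.71198814 267.71903414 207.88079554]
194 [135 125  86  97 157 209 219 219 219 217 212 202 169 104  49  36  53  84]
195 [129 125  87  98 157 208 219 219 219 216 207 196 163 100  48  37  55  86]
196 [125 122  84  95 154 207 218 219 219 215 202 193 168 115  74  52  58  86]
197 [121 108  73  80 138 196 211 215 218 215 203 198 187 154 128  90  65  86]
198 [117  89  55  54 102 156 177 197 215 215 202 195 186 173 159 119  78  86]
199 [114  83  47  40  57  93 122 168 208 214 201 188 174 174 169 143  96  91]
200 [115  87  51  41  55  90 126 173 210 214 200 186 177 180 177 151 100  92]
201 [120 104  63  55  98 150 177 203 216 215 203 193 183 177 168 131  85  89]
202 [128 121  77  75 136 194 211 217 218 215 202 194 182 159 141 102  68  86]
203 [135 126  85  90 153 207 218 219 219 215 204 195 172 121  85  60  56  83]
204 [139 127  87  93 156 208 219 219 219 216 205 194 167 102  52  37  51  80]
205 [140 128  86  90 152 207 218 219 218 218 212 198 168 101  50  36  49  79]
206 [140 127  86  88 149 206 218 219 219 218 212 197 166 100  50  36  50  78]
```

View pics/side2.png

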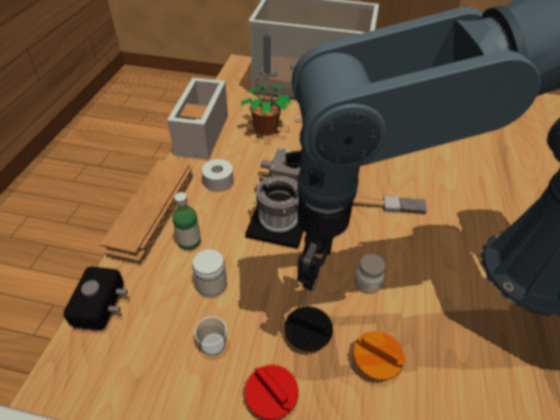

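Pointer is now at row 199.5 against the clip's 199.5 after tilt correction, so it's level. Next is the lid.

Call:
{"api": "drive_tool", "payload": {
  "rows": "7 0.1 -0.1 -2 0; 7 0 0 -3.5 0; 7 0 0 -3.5 0; 7 0 0 -3 0; 7 0 0 -2.5 0; 7 0 0 -1.7 0; 7 0 0 -0.8 0; 7 0 0 0 0",
  "newtons": 60
}}

```text
time: 11.83
ee_pos: [465.0, 265.5, 36.4]
tcp_rot: [[-0.004, 0.985, -0.17], [-0.001, -0.17, -0.985], [-1.0, -0.004, 0.002]]
ft_force: [0.1, 0.2, 1.1]
finger_gap: 0.819
```

Call:
{"api": "drive_tool", "payload": {
  "rows": "1 0 0 0 0; 1 0 0 0 0; 1 0 0 0 0; 1 0 0 0 0; 1 0 0 0 0; 1 0 0 0 0; 1 0 0 0 0; 1 0 0 0 0"
}}

```text
time: 12.5
ee_pos: [466.8, 267.4, 39.3]
tcp_rot: [[0.002, 0.986, -0.168], [0.001, -0.168, -0.986], [-1.0, 0.002, -0.001]]
ft_force: [-1.2, 0.3, 7.3]
finger_gap: 0.147
```

```bash
python3 - <<'E'
from h import *
o=robot.get_obs();print(o["qpos"].round(1),o["ee_pos"],o["ft_force"],o["ft_torque"],o["finger_gap"])
t=robot.capture("top")[:,:,::-1];s=robot.capture("side")[:,:,::-1]
cv2.imwrite("pics/l1.png",np.hstack([cv2.resize(s[260:370,260:350],(400,490)),cv2.resize(t[200:300,110:190],(400,490))]))
E
```

```text
[ 17.2  20.4 104.7   0.   54.8 116.8] [466.81721226 267.40426411  39.3247926 ] [-1.16639651  0.32030841  7.29294859] [-0.0120142   0.11113171 -0.0076906 ] 0.14692536766979783
```

View pics/l1.png

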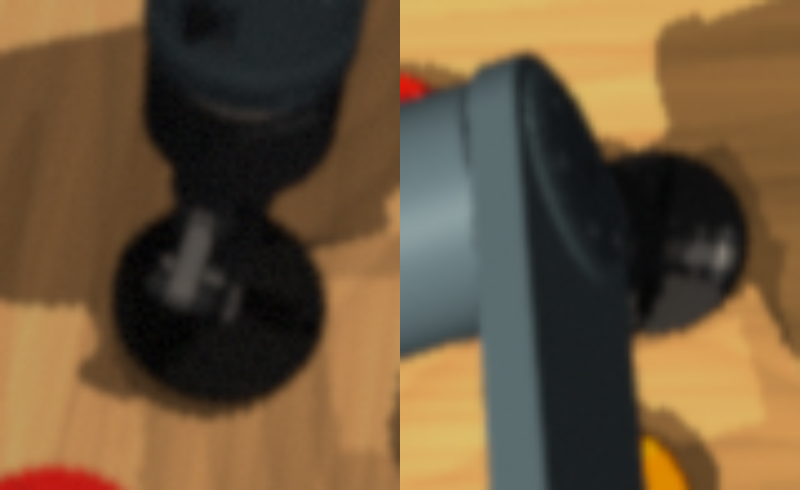

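Call:
{"api": "drive_tool", "payload": {
  "rows": "1 0 0 1 0; 1 0 0 2.5 0; 1 0 0 3.5 0; 1 0 0 3.5 0; 1 0 0 3 0; 1 0 0 1.2 0; 1 0.5 -1 0 0; 1 1 -2.4 0 0.01"
}}

```text
time: 13.27
ee_pos: [480.3, 234.1, 185.0]
tcp_rot: [[0.0, 0.988, -0.155], [0.001, -0.155, -0.988], [-1.0, 0.0, -0.001]]
ft_force: [-0.1, 0.0, -1.2]
finger_gap: 0.154
```

Call:
{"api": "drive_tool", "payload": {
  "rows": "1 1.3 -3 0 0.02; 1 1.3 -3 0 0.02; 1 1.3 -3 0 0.02; 1 1.3 -3 0 0.02; 1 1.3 -3 0 0.02; 1 1.3 -3 0 0.02; 1 1.2 -2.4 0 0; 1 0.6 -1.6 0 0"
}}

```text
time: 13.93
ee_pos: [576.6, 9.5, 182.3]
tcp_rot: [[-0.004, 0.999, -0.041], [-0.0, -0.041, -0.999], [-1.0, -0.004, 0.0]]
ft_force: [-0.1, 0.6, -1.3]
finger_gap: 0.146
```

Call:
{"api": "drive_tool", "payload": {
  "rows": "1 0 0 0 0; 1 0 0 0 0; 1 0 0 0 0; 1 0 0 0 0; 1 0 0 0 0; 1 0 0 0 0; 1 0 0 0 0; 1 0 0 0 0"
}}

```text
time: 14.6
ee_pos: [577.0, 13.5, 185.4]
tcp_rot: [[0.0, 0.999, -0.038], [-0.0, -0.038, -0.999], [-1.0, 0.0, 0.0]]
ft_force: [-0.3, -0.2, -1.2]
finger_gap: 0.15
```

```bash
python3 - <<'E'
from h import *
o=robot.get_obs();print(o["qpos"].round(1),o["ee_pos"],o["ft_force"],o["ft_torque"],o["finger_gap"])
t=robot.capture("top")[:,:,::-1];s=robot.capture("side")[:,:,::-1]
cv2.imwrite("pics/side3.png",s);cv2.imwrite("pics/top3.png",t)
cv2.imwrite("pics/p1.png",np.hstack([cv2.resize(s[130:260,220:350],(500,500)),cv2.resize(t[150:240,230:300],(300,500))]))
E
```

```text
[-10.4  13.1  94.3   0.   72.5  81.8] [576.96663088  13.52088606 185.44338584] [-0.33330079 -0.20880261 -1.17830852] [-0.06585463 -0.03012451 -0.03966133] 0.14973324973612903
```

View pics/p1.png

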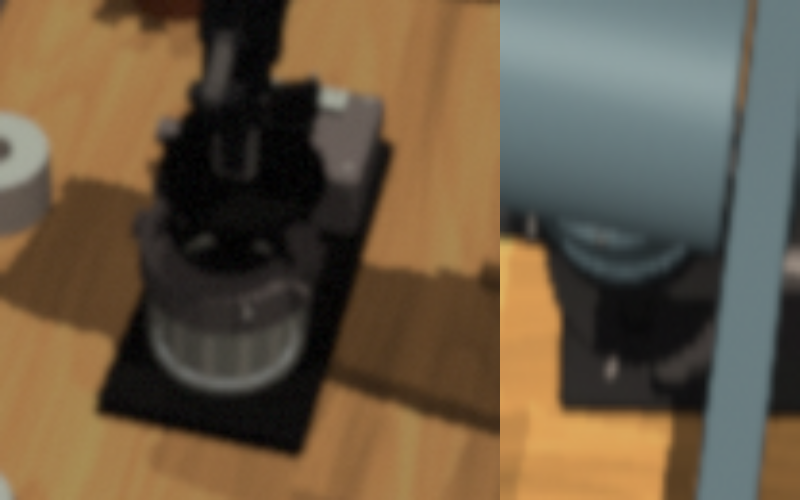

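```bash
python3 - <<'E'
from h import *
X,e=tri(cr((215,62),6,(235,160)),cr((85,268),5,(240,135)));print("blkU",X.round(1),e)
X,e=tri(cr((212,347),6,(235,160)),cr((313,302),5,(240,135)));print("blkD",X.round(1),e)
# inner lip: predicted circle residual; print projected circle r=52 and 33.5 over images
cs={}
for n,im in(("top","pics/top0.png"),("side","pics/side0.png")):
    I=cv2.imread(im);f=6;o=(235,160) if n=="top" else (240,165)
    K=cv2.resize(I[o[1]:o[1]+75,o[0]:o[0]+75],None,fx=f,fy=f,interpolation=cv2.INTER_CUBIC);K=cv2.convertScaleAbs(K,alpha=1.5)
    for r in(33.5,52):
        pts=[]
        for a in np.linspace(0,2*np.pi,90):
            p=proj(n,np.array([585.9+r*np.cos(a),-4.8+r*np.sin(a),110]));pts.append((p-o+.5)*f-.5)
        cv2.polylines(K,[np.round(pts).astype(int)],True,(0,0,255),1)
    cs[n]=K
cv2.imwrite("pics/p2.png",cv2.resize(np.hstack([cs["top"],cs["side"]]),(800,400)))
E
```

```text
blkU [640.6  -6.4 104.3] 3.036135557097098
blkD [531.9  -2.8 110.2] 2.5424568553777145
```

View pics/p2.png

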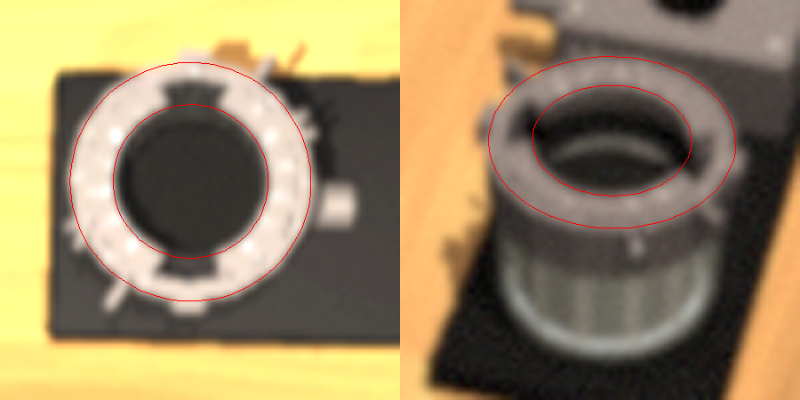

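Call:
{"api": "drive_tool", "payload": {
  "rows": "1 0.45 -0.92 0 0; 1 0.45 -0.92 0 0; 1 0 0 0 0; 1 0 0 -1.2 0; 1 0 0 -1.2 0; 1 0 0 -0.6 0; 1 0 0 0 0; 1 0 0 0 0"
}}

```text
time: 15.37
ee_pos: [585.2, -5.1, 154.0]
tcp_rot: [[-0.002, 0.999, -0.039], [0.001, -0.039, -0.999], [-1.0, -0.002, -0.0]]
ft_force: [-0.5, 0.1, -1.2]
finger_gap: 0.152
```

```bash
python3 - <<'E'
from h import *
o=robot.get_obs();print(o["qpos"].round(1),o["ee_pos"],o["ft_force"],o["ft_torque"],o["finger_gap"])
t=robot.capture("top")[:,:,::-1];s=robot.capture("side")[:,:,::-1]
cv2.imwrite("pics/p3.png",cv2.convertScaleAbs(cv2.resize(s[140:230,230:340],None,fx=6,fy=6,interpolation=cv2.INTER_CUBIC),alpha=1.7))
E
```

```text
[-12.1  16.2  94.4   0.   69.5  80.1] [585.18019997  -5.0505533  154.0170528 ] [-0.51951835  0.12460701 -1.24248591] [0.03624432 0.00406043 0.01372582] 0.15193764240083799
```

View pics/p3.png

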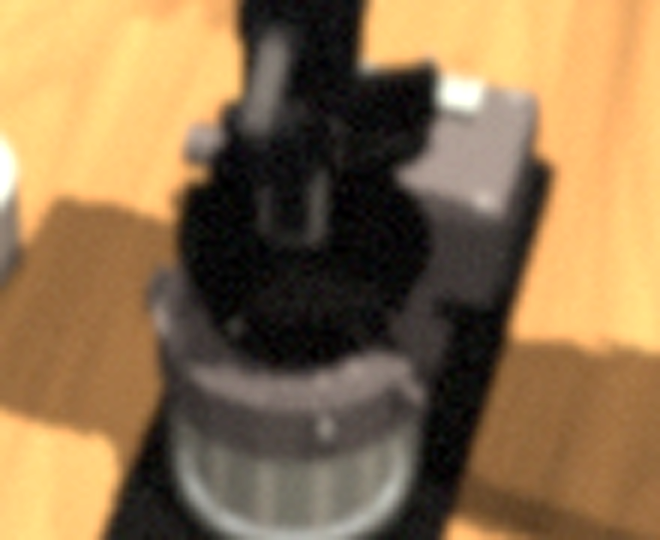

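Lid is hovering centred over the mouth, with its foot about 5 mm above the collar. Lowering in small steps.

Call:
{"api": "drive_tool", "payload": {
  "rows": "1 0.05 0.02 -0.3 0; 1 0 0 -0.3 0; 1 0 0 -0.3 0; 1 0 0 -0.3 0; 1 0 0 0 0; 1 0 0 0 0; 1 0 0 0 0; 1 0 0 0 0"
}}

```text
time: 16.13
ee_pos: [586.6, -5.2, 143.5]
tcp_rot: [[0.0, 0.999, -0.039], [-0.0, -0.039, -0.999], [-1.0, 0.0, 0.0]]
ft_force: [0.6, -0.3, -0.9]
finger_gap: 0.155
```

```bash
cat > o.py <<'E'
from cell import robot
o=robot.get_obs();print(o["time"],o["ee_pos"].round(1),o["ft_force"].round(1),o["ft_torque"].round(2),round(o["finger_gap"],3))
E
python3 o.py
```

```text
16.1333 [586.6  -5.2 143.5] [ 0.6 -0.3 -0.9] [-0.01  0.05 -0.01] 0.155
```

Call:
{"api": "drive_tool", "payload": {
  "rows": "1 0 0 -0.3 0; 1 0 0 -0.3 0; 1 0 0 0 0; 1 0 0 0 0; 1 0 0 0 0; 1 0 0 0 0; 1 0 0 0 0; 1 0 0 0 0"
}}

```text
time: 16.8
ee_pos: [586.6, -5.2, 137.4]
tcp_rot: [[0.0, 0.999, -0.039], [-0.0, -0.039, -0.999], [-1.0, 0.0, 0.0]]
ft_force: [-0.2, 0.4, -1.0]
finger_gap: 0.149
```

```bash
python3 o.py
```

```text
16.8 [586.6  -5.2 137.4] [-0.2  0.4 -1. ] [-0.01  0.03  0.03] 0.149
```

Call:
{"api": "drive_tool", "payload": {
  "rows": "1 0 0 -0.2 0; 1 0 0 -0.2 0; 1 0 0 -0.2 0; 1 0 0 -0.2 0; 1 0 0 0 0; 1 0 0 0 0; 1 0 0 0 0; 1 0 0 0 0"
}}

```text
time: 17.47
ee_pos: [586.6, -5.2, 129.4]
tcp_rot: [[0.0, 0.999, -0.039], [-0.0, -0.039, -0.999], [-1.0, 0.0, 0.0]]
ft_force: [-0.5, 1.0, -1.5]
finger_gap: 0.149
```

```bash
python3 o.py
```

```text
17.4667 [586.6  -5.2 129.4] [-0.5  1.  -1.5] [ 0.02 -0.01 -0.04] 0.149
```

Call:
{"api": "drive_tool", "payload": {
  "rows": "1 0 0 -0.2 0; 1 0 0 -0.2 0; 1 0 0 -0.1 0; 1 0 0 0 0; 1 0 0 0 0; 1 0 0 0 0; 1 0 0 0 0; 1 0 0 0 0"
}}

```text
time: 18.13
ee_pos: [586.6, -5.2, 124.4]
tcp_rot: [[0.0, 0.999, -0.039], [-0.0, -0.039, -0.999], [-1.0, 0.0, 0.0]]
ft_force: [0.4, 0.7, -1.2]
finger_gap: 0.153
```

```bash
python3 o.py
```

```text
18.1333 [586.6  -5.2 124.4] [ 0.4  0.7 -1.2] [ 0.03  0.01 -0.02] 0.153
```

Call:
{"api": "drive_tool", "payload": {
  "rows": "1 0 0 -0.1 0; 1 0 0 -0.1 0; 1 0 0 0 0; 1 0 0 0 0; 1 0 0 0 0; 1 0 0 0 0; 1 0 0 0 0; 1 0 0 0 0"
}}

```text
time: 18.8
ee_pos: [586.7, -5.2, 123.3]
tcp_rot: [[0.001, 0.999, -0.039], [-0.0, -0.039, -0.999], [-1.0, 0.001, 0.0]]
ft_force: [-2.8, 1.1, 5.1]
finger_gap: 0.151
```

```bash
python3 o.py
```

```text
18.8 [586.7  -5.2 123.3] [-2.8  1.1  5.1] [-0.01  0.42 -0.07] 0.151
```

Call:
{"api": "drive_tool", "payload": {
  "rows": "1 0 0 -0.1 0; 1 0 0 0 0; 1 0 0 0 0; 1 0 0 0 0; 1 0 0 0 0; 1 0 0 0 0; 1 0 0 0 0; 1 0 0 0 0"
}}

```text
time: 19.47
ee_pos: [586.8, -5.2, 123.2]
tcp_rot: [[0.001, 0.999, -0.039], [-0.0, -0.039, -0.999], [-1.0, 0.001, 0.0]]
ft_force: [-6.7, 0.5, 11.6]
finger_gap: 0.148
```

```bash
python3 o.py
```

```text
19.4667 [586.8  -5.2 123.2] [-6.7  0.5 11.6] [ 0.01  0.94 -0.07] 0.148
```

Call:
{"api": "drive_tool", "payload": {
  "rows": "1 -0.1 0 0 0; 1 0 0 0 -0.05; 1 0 0 0 -0.05; 1 0 0 0 -0.05; 1 0 0 0 -0.05; 1 0 0 0 0; 1 0 0 0 0; 1 0 0 0 0"
}}

```text
time: 20.13
ee_pos: [587.2, -5.3, 123.3]
tcp_rot: [[0.004, 0.972, -0.237], [-0.001, -0.237, -0.972], [-1.0, 0.004, -0.0]]
ft_force: [0.8, 2.0, 7.4]
finger_gap: 0.149
```

```bash
python3 o.py
```

```text
20.1333 [587.2  -5.3 123.3] [0.8 2.  7.4] [0.04 0.03 0.  ] 0.149
```

Call:
{"api": "drive_tool", "payload": {
  "rows": "1 0 0 0 -0.05; 1 0 0 0 -0.05; 1 0 0 0 -0.05; 1 0 0 0 -0.05; 1 0 0 0 -0.05; 1 0 0 0 -0.05; 1 0 0 0 0; 1 0 0 0 0"
}}

```text
time: 20.8
ee_pos: [587.4, -5.6, 123.3]
tcp_rot: [[0.004, 0.858, -0.513], [-0.001, -0.513, -0.858], [-1.0, 0.004, -0.001]]
ft_force: [1.1, 0.6, 6.6]
finger_gap: 0.149
```

```bash
python3 o.py
```

```text
20.8 [587.4  -5.6 123.3] [1.1 0.6 6.6] [-0.15 -0.05  0.05] 0.149
```

Call:
{"api": "drive_tool", "payload": {
  "rows": "1 0 0 0 -0.025; 1 0 0 0 -0.025; 1 0 0 0 0; 1 0 0 0 0; 1 0 0 0 0; 1 0 0 0 0; 1 0 0 0 0; 1 0 0 0 0"
}}

```text
time: 21.47
ee_pos: [587.5, -5.7, 123.4]
tcp_rot: [[0.005, 0.832, -0.555], [-0.001, -0.555, -0.832], [-1.0, 0.005, -0.002]]
ft_force: [1.2, 0.9, 6.7]
finger_gap: 0.15
```

```bash
python3 - <<'E'
from h import *
exec(open("o.py").read())
t=robot.capture("top")[:,:,::-1];s=robot.capture("side")[:,:,::-1]
cv2.imwrite("pics/side4.png",s)
cv2.imwrite("pics/v1.png",cv2.convertScaleAbs(cv2.resize(s[150:230,235:335],None,fx=7,fy=7,interpolation=cv2.INTER_CUBIC),alpha=2))
cv2.imwrite("pics/v2.png",cv2.convertScaleAbs(cv2.resize(t[140:240,230:370],None,fx=5,fy=5,interpolation=cv2.INTER_CUBIC),alpha=1.5))
E
```

```text
21.4667 [587.5  -5.7 123.4] [1.2 0.9 6.7] [-0.24 -0.03  0.07] 0.15
```

View pics/v1.png

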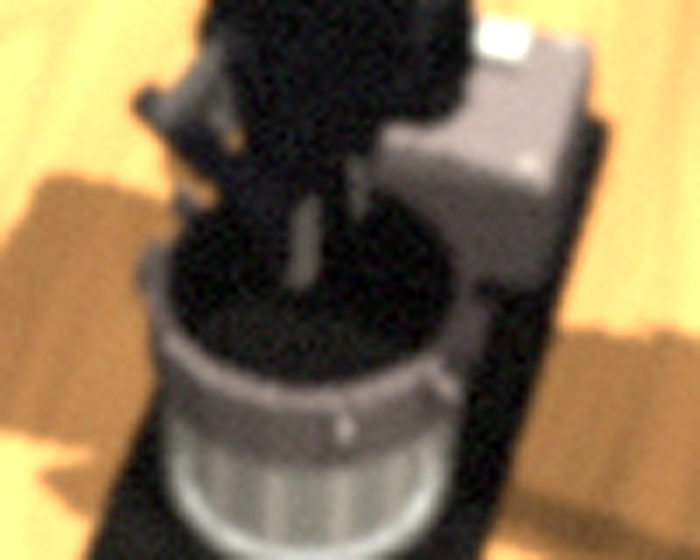

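View pics/v2.png

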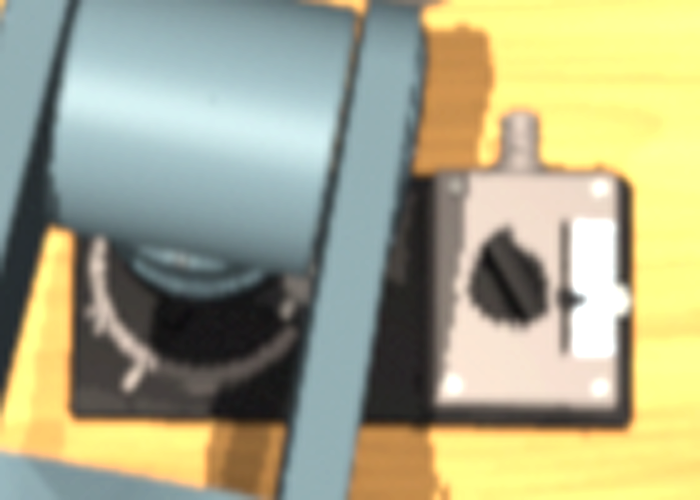

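```bash
python3 - <<'E'
exec(open("o.py").read())
print(robot.close_job())
E
```

```text
21.5667 [587.5  -5.7 123.3] [1.5 0.  6.2] [-0.22 -0.03  0.11] 0.152
the job is handed in; nothing more can be done
None
```

I set the valve, fitted the lid and turned it to the vent position. I handed the job in at 21.6 s with the lid still gripped.

- **Valve:** I turned the knob about 1.66 rad clockwise. After the first turn the pointer was about 0.5 mm short of the clip, so I gripped the knob again and trimmed it by 0.06 rad. The next picture showed the pointer level with the clip to about 0.1 pixel, roughly 0.3 mm.
- **Lid:** It went into the pot without catching. It stopped at the calculated seated height, with the tool tip at 123.2 mm, under about 12 N of downward force. The side view shows the flange flush on the collar.
- **Vent position:** I turned the lid 0.55 rad clockwise. The bar is at about -33.7°, against -33.8° for the long rib in the first image. It stayed below 0.78 rad, where the lock catch starts to be felt. The gripper feels a return torque of about 0.1 N m, as expected from the shutter spring.

No check failed or disagreed. The arm partly hid the bar in the last pictures, so its angle comes from the gripper pose and the torque, not from the image. The last top view still shows the pointer level with the clip. I didn't handle any of the other things on the table, and I didn't make a separate final check of them.

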